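# Set out the hat charms in reverse order

## Task

The four leather hat charms lie in a row on the dark rack. Set them out for the customer, who stands on the far side, on the empty light rack: one on each grey felt-covered seat, in the reverse order, so that the charm at the left end of the dark rack goes to the right end of the light rack, the second from the left to second from the right, and so on (left and right as seen from the robot). Lay each one flat, face up and centred on its seat.

Things in the scene. Friction and masses are not known exactly. Their poses are not given: they have to be found in the camera images.
- stock_rack: Holds the charms at start: dark wood board, 54 x 236 x 8 mm, fixed. Origin: centre of its underside; y runs along the row, to the robot's left, x away from the robot. Four grey felt-covered seats at y = +0.09, +0.03, -0.03, -0.09 m, x = 0: each 26 mm (x) by 38 mm (y), 14 mm high, flat top 22 mm above the worktop. Other things stay 50 mm clear of its centre line.
- display_rack: Empty at start: light wood board, 54 x 236 x 8 mm, fixed. Origin: centre of its underside; y runs along the row, to the robot's left, x away from the robot. Four grey felt-covered seats at y = +0.09, +0.03, -0.03, -0.09 m, x = 0: each 26 mm (x) by 38 mm (y), 14 mm high, flat top 22 mm above the worktop. Other things stay 50 mm clear of its centre line.
- star: Tan leather charm in the shape of a five-pointed star, 31 mm wide (x), 29 mm high (y), 10 mm thick, brass eyelet on its face, 14 g. Origin: centre of its underside; z up out of the face. Starts face up on some seat of the dark rack, y within 20 degrees of straight across the row; its y ends overhang the seat, so it can be pinched across y with the fingertips a few mm below it.
- heart: Leather charm in the shape of a heart, 32 mm wide (y), 29 mm from tip (-x) to lobes (+x), 10 mm thick, brass eyelet on its face, 14 g. Origin: centre of its underside; z up out of the face. Starts face up on some seat of the dark rack, x within 20 degrees of straight across the row; its x ends overhang the seat, so it can be pinched across x with the fingertips a few mm below it.
- tag: Tan leather charm in the shape of a rectangle with rounded corners, 26 mm (x) by 34 mm (y), 10 mm thick, brass eyelet on its face, 14 g. Origin: centre of its underside; z up out of the face. Starts face up on some seat of the dark rack, y within 20 degrees of straight across the row; its y ends overhang the seat, so it can be pinched across y with the fingertips a few mm below it.
- disc: Leather charm in the shape of a round disc, 30 mm across, 10 mm thick, brass eyelet on its face, 14 g. Origin: centre of its underside; z up out of the face. Starts face up on some seat of the dark rack, y within 20 degrees of straight across the row; its y ends overhang the seat, so it can be pinched across y with the fingertips a few mm below it.
- seat_star: The grey felt-covered seat of the dark rack on which the star charm lies at the start: block 26 x 38 x 14 mm, fixed; it marks where the star charm came from. Origin at the centre of its underside, 8 mm above the worktop, axes as the rack's.
- seat_heart: The grey felt-covered seat of the dark rack on which the heart charm lies at the start: block 26 x 38 x 14 mm, fixed; it marks where the heart charm came from. Origin at the centre of its underside, 8 mm above the worktop, axes as the rack's.
- seat_tag: The grey felt-covered seat of the dark rack on which the tag charm lies at the start: block 26 x 38 x 14 mm, fixed; it marks where the tag charm came from. Origin at the centre of its underside, 8 mm above the worktop, axes as the rack's.
- seat_disc: The grey felt-covered seat of the dark rack on which the disc charm lies at the start: block 26 x 38 x 14 mm, fixed; it marks where the disc charm came from. Origin at the centre of its underside, 8 mm above the worktop, axes as the rack's.
There are look-alikes about, which are no part of the job. What is shaped like the tag but green or turquoise is not meant. What is shaped like the disc but orange is not meant.

How it is judged:
At the end, for the whole second after the job is handed in: Each charm rests on the light rack's seat that mirrors the dark rack's seat it came from (left end to right end), its centre within 10 mm of the seat's centre along and across the row, its underside within 4 mm of the seat's top, face up and flat within 0.15 rad, at rest (under 10 mm/s) (((y of seat_star in the frame of stock_rack between -0.11 and -0.07 m and y of star in the frame of display_rack between 0.08 and 0.1 m) or (y of seat_star in the frame of stock_rack between -0.05 and -0.01 m and y of star in the frame of display_rack between 0.02 and 0.04 m) or (y of seat_star in the frame of stock_rack between 0.01 and 0.05 m and y of star in the frame of display_rack between -0.04 and -0.02 m) or (y of seat_star in the frame of stock_rack between 0.07 and 0.11 m and y of star in the frame of display_rack between -0.1 and -0.08 m)) and x of star in the frame of display_rack between -0.01 and 0.01 m and z of star in the frame of display_rack between 0.018 and 0.026 m and angle between each of star, heart, tag, disc's own z axis and vertical below 0.15 rad and linear speed of each of star, heart, tag, disc below 0.01 m/s and ((y of seat_heart in the frame of stock_rack between -0.11 and -0.07 m and y of heart in the frame of display_rack between 0.08 and 0.1 m) or (y of seat_heart in the frame of stock_rack between -0.05 and -0.01 m and y of heart in the frame of display_rack between 0.02 and 0.04 m) or (y of seat_heart in the frame of stock_rack between 0.01 and 0.05 m and y of heart in the frame of display_rack between -0.04 and -0.02 m) or (y of seat_heart in the frame of stock_rack between 0.07 and 0.11 m and y of heart in the frame of display_rack between -0.1 and -0.08 m)) and x of heart in the frame of display_rack between -0.01 and 0.01 m and z of heart in the frame of display_rack between 0.018 and 0.026 m and ((y of seat_tag in the frame of stock_rack between -0.11 and -0.07 m and y of tag in the frame of display_rack between 0.08 and 0.1 m) or (y of seat_tag in the frame of stock_rack between -0.05 and -0.01 m and y of tag in the frame of display_rack between 0.02 and 0.04 m) or (y of seat_tag in the frame of stock_rack between 0.01 and 0.05 m and y of tag in the frame of display_rack between -0.04 and -0.02 m) or (y of seat_tag in the frame of stock_rack between 0.07 and 0.11 m and y of tag in the frame of display_rack between -0.1 and -0.08 m)) and x of tag in the frame of display_rack between -0.01 and 0.01 m and z of tag in the frame of display_rack between 0.018 and 0.026 m and ((y of seat_disc in the frame of stock_rack between -0.11 and -0.07 m and y of disc in the frame of display_rack between 0.08 and 0.1 m) or (y of seat_disc in the frame of stock_rack between -0.05 and -0.01 m and y of disc in the frame of display_rack between 0.02 and 0.04 m) or (y of seat_disc in the frame of stock_rack between 0.01 and 0.05 m and y of disc in the frame of display_rack between -0.04 and -0.02 m) or (y of seat_disc in the frame of stock_rack between 0.07 and 0.11 m and y of disc in the frame of display_rack between -0.1 and -0.08 m)) and x of disc in the frame of display_rack between -0.01 and 0.01 m and z of disc in the frame of display_rack between 0.018 and 0.026 m); the robot touches nothing.
It also fails if it takes over 99 s, if anything falls off the work surface, if the arm or the gripper's body presses on something with over 40 N, if the wrist force passes 120 N, or if a joint passes its speed limit or range.

## Robot

A 6-joint arm with a two-finger parallel gripper is mounted at the origin on a cart in front of the work surface, level with it; the furniture and walls round the work are solid. World frame = base frame: x ahead of the robot, y to its left, z up, the work surface at z = 0. Lengths are in m, angles in rad, forces in N, time in s.
With the tool pointing down it reaches from about 0.3 to 0.875 m from the base axis. Payload 6.4 kg.
Tool frame: the origin (TCP) lies midway between the tips of the shut fingers; the grasp point (between the pads) lies 19 mm behind it; y points along the fingers, x is the direction in which the jaws open and shut, and the axes are right-handed (so a half turn about y gives the same grasp; the last joint's range is limited). The gripper opens to 85 mm and grips with 20 to 120 N. Pads are 22 mm wide; open, the fingers measure 114 mm over their backs; the gripper's body (76 mm by 85 mm) begins 54 mm behind the grasp point. The pads swing forward as they close: fully open they stand 13 mm farther back than shut.
Start: joints at [-1.469, 0.181, 1.607, -0, 1.354, -0.206], TCP at [0.174, -0.548, 0.231] pointing down, gripper open.
Joint ranges: [-2.99, 2.99], [-0.89, 2.07], [0.3, 2.58], [-1.14, 4.28], [0, 2.63], [-3.12, 3.12]. Speed limits (rad/s): [2.57, 2.57, 3.01, 3.14, 3.14, 3.14].

## Interface

Orientations are given as a unit quaternion [w, x, y, z].
In Python, from bench import ctrl gives the robot as it stands.
- The arm moves only by the tool step_arm, never from a script. Its argument "commands" is a list of rows, each a list of 7 numbers: the turn, a rotation vector about the tool's x, y, z in units of 6 degrees (1.0 is 6 degrees), then the shift along the tool's x, y, z in units of 30 mm (1.0 is 30 mm), then the opening, from 0 (shut) to 1 (fully open). A call has 1 to 10 rows; each row shifts and turns the commanded pose from where the row before left it, along the tool's axes as they then stand; what a row does not reach is not made up. A row lasts 1/10 s, in which the tool goes at most 50 mm and 8.59 degrees, less where a joint would pass 70% of its speed; a pose out of reach is approached as far as the arm can. A call with a number of a shift or a turn outside -1 to 1 is refused whole. A call with a gripper value outside its range is refused whole. The fingers move at their own pace and stop on an object; the grip force is fixed at half the most. Time passes only in rows, so rows that do not move let the fingers close. It gives the time, the measured TCP pose, the force and the opening at its end, in the units of the state.
- ctrl.get_obs(): the state, without advancing time (a new reading comes with each control period).
- ctrl.camera(name): name is "scene" or "top"; returns (picture, depth): 420x560x3 uint8, blue, green, red; 420x560 float32, m along the optical axis (not along the pixel's ray), 0 where there is no reading.
- ctrl.get_calibration(name): a dict with "intrinsics" (3x3 intrinsics, pixels), "R" (3x3) and "t" (3): a world point X has camera coordinates R X + t. Camera axes: x right, y down, z forward; pixel columns grow to the right and rows downward; lengths in m; the calibration is good to about 2 mm. A picture is of the moment at which its call begins. get_calibration takes no time and is no camera call.
- ctrl.hand_in(): hands the job in, once; it reports no verdict.
Trained networks look in the newest picture that a camera, given by its name, has taken for a name from the list of things; names that differ only in an ending like _2 or _b are one class to them, and where a whole thing is asked for, a point or a joint stands for the part that bears it (a point fixed in the world has none). Each returns a list of dicts, best first, with "p" (0 to 1); they miss things now and then, are a little off and sometimes report something else, mostly with a low value. They report only what shows in the picture. A call takes as long as a camera call. They do not tell look-alikes from the thing itself.
- ctrl.boxes_of(thing, camera): "point" ([x, y, z] in m, in the coordinates of the camera as it stood for that picture, good to about 4 mm: the middle of the surface that is visible of it).
- ctrl.silhouettes(thing, camera): "pixels" (420x560 bool, what is visible of it).
The state is a dict: "time_s": time; "q": joint angles; "dq": joint speeds; "joint_efforts": joint torques, N m; "eef_pos": TCP position; "eef_rot": TCP orientation; "wrist_force": force on the tool from outside, world axes, zero at the start; "torque": the same for the moment, N m; "opening": opening from 0.0 (shut) to 1.0 (fully open).
Only numpy, scipy, OpenCV 4.12 (cv2) and the standard library are available. Lean on these libraries where they do the work, as an engineer would, in place of code of your own. Each camera call takes 0.05 s, during which the arm holds its last target.

## Working session

There is one attempt and no reset: what is moved stays moved. The work goes in short steps, Python scripts to look and compute and a tool call to move; the robot and the scene stay as the last step left them, time stands still between calls to the robot, and variables do not carry over. Pictures are saved under pics/ and viewed, and the job is handed in when it is done.

Besides the shell and the picture viewer there is one more tool, called as name([rows], argument=value, ...), one row to a line, values as JSON. step_arm: Moves the arm, as the interface text tells. Its arguments: {"type":"object","properties":{"commands":{"type":"array"}},"required":["commands"]}

```bash
mkdir -p pics; ls; python3 - <<'E'
from bench import ctrl
import cv2,numpy as np
print(ctrl.get_obs())
for n in("scene","top"):
    p,d=ctrl.camera(n); cv2.imwrite(f"pics/{n}0.png",p); np.save(f"{n}_d.npy",d)
    c=ctrl.get_calibration(n); print(n,c)
E
```

```text
pics
{'time_s': 0.0, 'q': array([-1.46931349e+00,  1.81563974e-01,  1.60800521e+00,  7.09741839e-06,
        1.35381733e+00, -2.06280079e-01]), 'dq': array([ 0.00078097, -0.0007762 ,  0.00018483, -0.00022906, -0.00063139,
        0.00010733]), 'joint_efforts': array([ 6.49719295e-04, -4.44865787e+01, -3.51345670e+01, -2.63292577e-04,
        8.89660267e-03, -1.15713348e-05]), 'eef_pos': array([ 0.17415527, -0.54740621,  0.23037262]), 'eef_rot': array([ 0.57120166, -0.57025571,  0.41787717, -0.41703209]), 'wrist_force': array([-0.05170383, -0.22104183,  0.17409987]), 'torque': array([-0.02492037,  0.02800173, -0.02016355]), 'opening': 1.0035713382066924}
scene {'intrinsics': array([[432.16679208,   0.        , 283.01943676],
       [  0.        , 432.16679208, 207.59517185],
       [  0.        ,   0.        ,   1.        ]]), 'R': array([[-0.7348165 , -0.67825954,  0.00294953],
       [-0.4400911 ,  0.47347032, -0.76298472],
       [ 0.51610515, -0.56195182, -0.64640979]]), 't': array([0.46316013, 0.19452153, 0.68093994])}
top {'intrinsics': array([[509.18007575,   0.        , 285.35999761],
       [  0.        , 509.18007575, 206.59039829],
       [  0.        ,   0.        ,   1.        ]]), 'R': array([[-0.0093337 , -0.9999259 , -0.00781523],
       [-0.99242004,  0.01022081, -0.12246629],
       [ 0.12253709,  0.00661293, -0.9924419 ]]), 't': array([0.14801949, 0.49573629, 1.15019263])}
```

View pics/scene0.png

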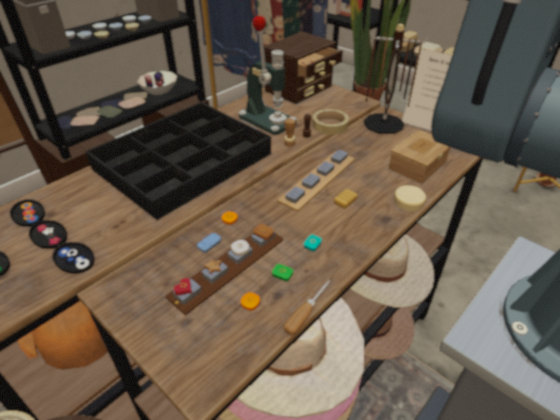

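View pics/top0.png

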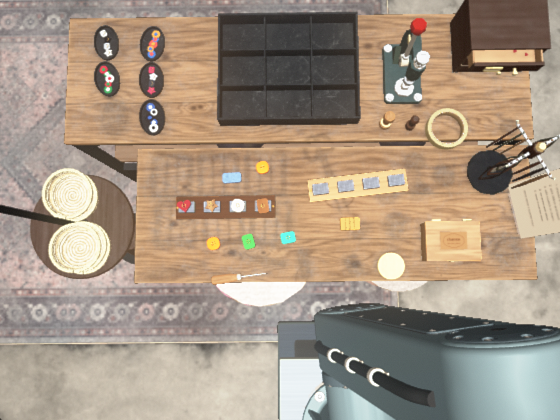

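The top view shows the dark rack at about (226,207). From the left it holds the red heart (185,206), star (212,206), white disc (238,206) and tag (263,206). The empty light rack is at about (358,185) and slightly rotated. Next I'll measure.

```bash
cat > h.py <<'E'
from bench import ctrl
import cv2,numpy as np
def bp(n,uv,d):
    c=ctrl.get_calibration(n);K=c["intrinsics"];uv=np.atleast_2d(uv).astype(float)
    r=np.c_[(uv[:,0]-K[0,2])/K[0,0],(uv[:,1]-K[1,2])/K[1,1],np.ones(len(uv))]*np.atleast_1d(d)[:,None]
    return (r-c["t"])@c["R"]
def cloud(n,d,mask=None):
    v,u=np.nonzero((d>0)&(mask if mask is not None else True))
    return bp(n,np.c_[u,v],d[v,u]),u,v
E
python3 - <<'E'
from h import *
np.set_printoptions(precision=4,suppress=True)
for n in("top","scene"):
    p,d=ctrl.camera(n); np.save(n+"_d.npy",d)
    for t in("star","heart","tag","disc","stock_rack","display_rack","seat_star"):
        for s in ctrl.silhouettes(t,n)[:6]:
            m=s["pixels"]
            if (m&(d>0)).sum()<5: continue
            P,u,v=cloud(n,d,m)
            print(n,t,round(s["p"],2),"px",u.mean().round(1),v.mean().round(1),len(u),"med",np.median(P,0),"mid",(P.min(0)+P.max(0))/2,"zq",np.quantile(P[:,2],[.1,.9]), "ang",round(cv2.minAreaRect((P[:,:2]*1000).astype(np.float32))[2],1),np.round(cv2.minAreaRect((P[:,:2]*1000).astype(np.float32))[1]))
p=cv2.imread("pics/top0.png")
a=cv2.resize(p[185:230,170:285],None,fx=6.5,fy=6.5,interpolation=2);b=cv2.resize(p[165:205,300:415],None,fx=6.5,fy=6.5,interpolation=2)
cv2.imwrite("pics/crop.png",np.vstack([a,b]))
E
```

```text
top star 0.49 px 357.7 185.0 2191 med [ 0.5485 -0.0291  0.0088] mid [ 0.5505 -0.0296  0.0129] zq [0.0045 0.0224] ang 6.0 [ 55. 236.]
top heart 0.47 px 183.8 205.1 88 med [0.5034 0.3785 0.0315] mid [0.5021 0.38   0.0292] zq [0.0283 0.034 ] ang 4.8 [21. 26.]
top tag 0.66 px 248.1 241.1 162 med [0.4195 0.2316 0.0096] mid [0.4198 0.2322 0.0054] zq [0.0057 0.0127] ang 13.2 [35. 28.]
top tag 0.66 px 287.5 237.4 148 med [0.4277 0.14   0.009 ] mid [0.4269 0.1378 0.0094] zq [0.0059 0.0117] ang 0.5 [26. 33.]
top tag 0.53 px 262.2 205.0 192 med [0.5015 0.1973 0.0303] mid [0.5039 0.1977 0.0182] zq [0.0197 0.0338] ang 0.4 [41. 29.]
top disc 0.72 px 261.8 167.1 153 med [0.5957 0.1983 0.0087] mid [0.5979 0.1984 0.0052] zq [0.0032 0.0121] ang 1.4 [35. 29.]
top disc 0.7 px 238.3 205.0 129 med [0.5019 0.2529 0.0313] mid [0.5022 0.253  0.0286] zq [0.028 0.034] ang 69.1 [27. 28.]
top stock_rack 0.88 px 225.2 207.4 1370 med [0.4955 0.2863 0.0073] mid [0.5018 0.2858 0.015 ] zq [0.0043 0.0103] ang 0.3 [ 54. 236.]
top display_rack 0.92 px 357.2 185.1 2255 med [ 0.5485 -0.0277  0.0087] mid [ 0.5496 -0.0294  
[... 1022 characters left out ...]
q [0.0065 0.0125] ang 11.0 [27. 30.]
scene disc 0.55 px 250.6 301.0 259 med [0.4126 0.314  0.0109] mid [0.4154 0.3135 0.008 ] zq [0.0069 0.012 ] ang 9.5 [30. 29.]
scene disc 0.54 px 240.6 247.6 224 med [0.4982 0.255  0.0325] mid [0.5012 0.2464 0.0227] zq [0.0256 0.034 ] ang 82.8 [42. 30.]
scene stock_rack 0.96 px 224.6 274.3 1683 med [0.4844 0.3047 0.0088] mid [0.5001 0.2813 0.0108] zq [0.0062 0.0102] ang 89.6 [242.  55.]
scene display_rack 0.96 px 316.3 179.9 1684 med [ 0.5413 -0.0099  0.0106] mid [ 0.554  -0.04    0.0128] zq [0.0072 0.0236] ang 6.3 [ 63. 264.]
scene seat_star 0.71 px 215.2 273.8 229 med [0.4908 0.3238 0.0211] mid [0.499  0.3144 0.0182] zq [0.0122 0.0238] ang 68.2 [42. 23.]
```

View pics/crop.png

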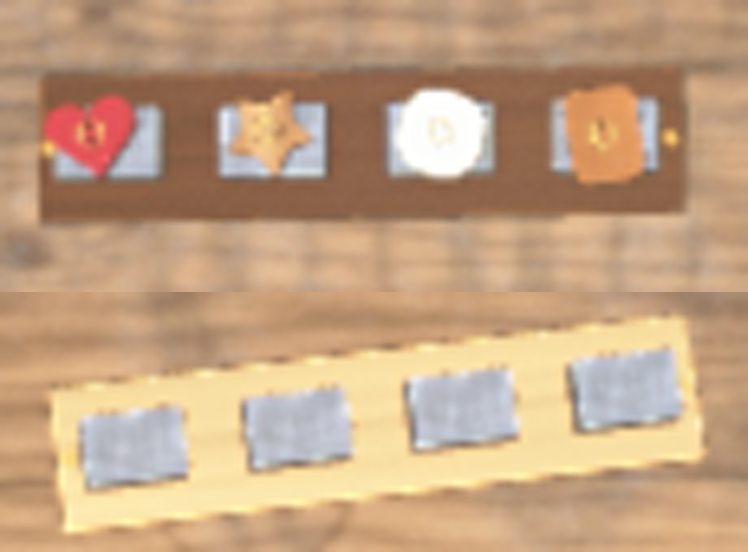

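```bash
cat >> h.py <<'E'
def rect(n,p,z,x0,x1,y0,y1,s=0.0005):
    # image rows: x from x1 down to x0 ; cols: y from y1 to y0
    c=ctrl.get_calibration(n)
    ys=np.arange(y1,y0,-s);xs=np.arange(x1,x0,-s)
    X=np.stack([np.repeat(xs[:,None],len(ys),1),np.repeat(ys[None],len(xs),0),np.full((len(xs),len(ys)),z)],-1)
    q=(X@c["R"].T+c["t"])@c["intrinsics"].T
    m=(q[...,:2]/q[...,2:]).astype(np.float32)
    return cv2.remap(p,m[...,0],m[...,1],cv2.INTER_CUBIC)
E
python3 - <<'E'
from h import *
from scipy.spatial.transform import Rotation as Ro
np.set_printoptions(precision=4,suppress=True)
o=ctrl.get_obs();q=o["eef_rot"];print(Ro.from_quat(q[[1,2,3,0]]).as_matrix())
for n in("scene","top"):
    p=cv2.imread(f"pics/{n}0.png")
    S=rect(n,p,.032,.47,.535,.16,.41,.00033); D=rect(n,p,.022,.5,.6,-.155,.095,.00033)
    cv2.imwrite(f"pics/rect_{n}.png",np.vstack([S,D]))
    # seat tops by depth + greyness
    d=np.load(n+"_d.npy");P,u,v=cloud(n,d);hsv=cv2.cvtColor(p,cv2.COLOR_BGR2HSV)[v,u]
    k=(hsv[:,1]<70)&(P[:,0]>.5)&(P[:,0]<.6)&(P[:,1]>-.16)&(P[:,1]<.1)&(P[:,2]>.017)&(P[:,2]<.028)
    im=np.zeros(d.shape,np.uint8);im[v[k],u[k]]=1
    N,L,st,ce=cv2.connectedComponentsWithStats(im)
    for i in range(1,N):
        if st[i,4]>30:
            Q=P[L[v,u]==i];r=cv2.minAreaRect((Q[:,:2]*1000).astype(np.float32));print(n,"seat",st[i,4],Q.mean(0),np.round(r[0],1),np.round(r[1],1),round(r[2],1))
    k=(P[:,0]>.47)&(P[:,0]<.535)&(P[:,1]>.16)&(P[:,1]<.41)&(P[:,2]>.027)
    for y,nm in((.376,"heart"),(.316,"star"),(.256,"disc"),(.196,"tag")):
        Q=P[k&(abs(P[:,1]-y)<.028)&(P[:,2]>.027)]
        r=cv2.minAreaRect((Q[:,:2]*1000).astype(np.float32));print(n,nm,len(Q),Q.mean(0),np.median(Q[:,2]),np.round(r[0],1),np.round(r[1],1),round(r[2],1))
E
```

```text
[[ 0.303 -0.     0.953]
 [-0.953 -0.     0.303]
 [ 0.    -1.    -0.   ]]
scene seat 129 [ 0.558  -0.1162  0.0226] [ 559.5 -119.1] [27.4 40. ] 6.8
scene seat 137 [ 0.5515 -0.0571  0.0226] [552.8 -59.5] [27.1 40. ] 3.5
scene seat 149 [0.5454 0.0019 0.0225] [546.4   0.1] [26.5 40.1] 10.5
scene seat 171 [0.5387 0.0615 0.0224] [540.  60.] [26.2 39.9] 6.5
scene heart 205 [0.5018 0.3795 0.0325] 0.03272767608463685 [505.2 378.3] [28. 29.] 55.7
scene star 156 [0.5015 0.3157 0.032 ] 0.03244494752088072 [504.6 315.9] [28.6 28.9] 43.7
scene disc 198 [0.5001 0.2544 0.0325] 0.032688301512702786 [502.  253.5] [28.6 30.8] 76.2
scene tag 208 [0.4984 0.1961 0.0324] 0.032779795095622885 [500.1 194.1] [35.9 28.4] 5.1
top seat 172 [ 0.5601 -0.1171  0.0209] [ 560.2 -117.2] [26.  38.1] 4.1
top seat 177 [ 0.5536 -0.0576  0.0213] [553.3 -58.1] [26.2 38.3] 7.2
top seat 168 [0.5472 0.0012 0.0213] [547.3   1.3] [25.2 38.3] 6.1
top seat 173 [0.5407 0.0611 0.0216] [541.   60.9] [26.1 37.8] 5.8
top heart 108 [0.5035 0.3792 0.0316] 0.03146633685603604 [506.  379.8] [27.5 26.6] 53.9
top star 84 [0.5032 0.3165 0.0316] 0.032033758125462136 [503.5 315.9] [24.4 28. ] 76.6
top disc 140 [0.5018 0.2542 0.0313] 0.031202589641887934 [502.2 254.1] [30.6 28.8] 89.5
top tag 155 [0.5006 0.196  0.0312] 0.03103483252507521 [500.9 196.1] [33.9 25.7] 6.4
```

View pics/rect_scene.png

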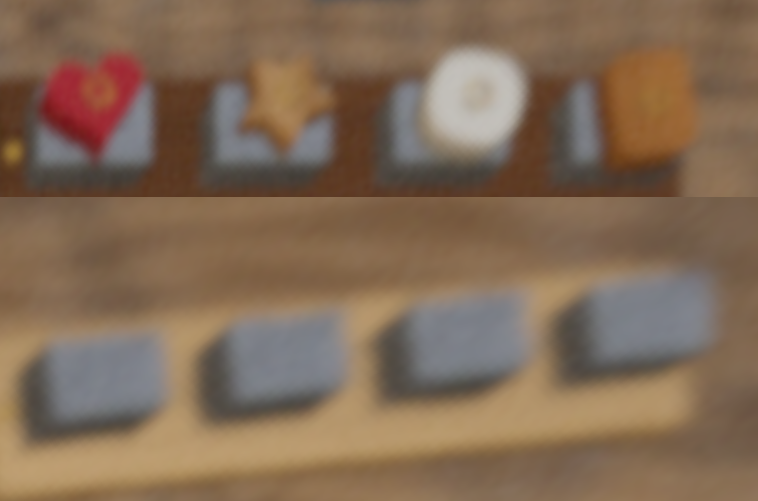

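View pics/rect_top.png

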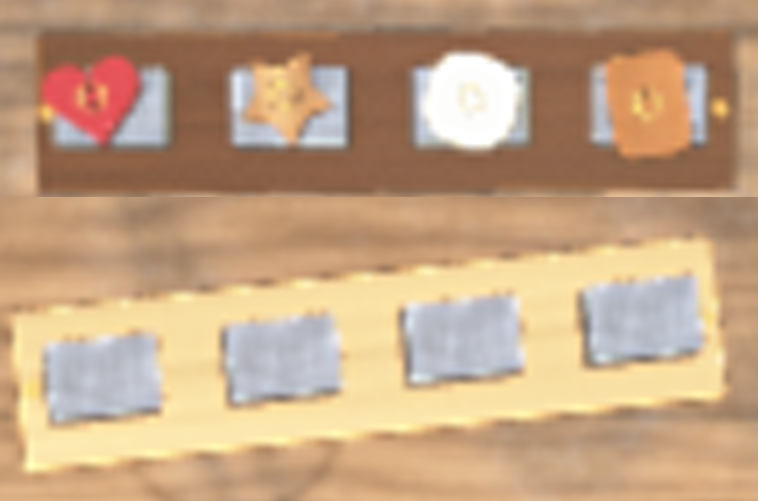

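Top and scene agree within about 2 mm. Charm tops are at z≈0.032 and seat tops at 0.022, as the text says. The display seats are spaced 60 mm with a yaw of +6.2°.

- **Charms:** heart (.501,.380), yaw +9°; star (.502,.316), yaw +6.5°; disc (.501,.254); tag (.500,.196), yaw +6°.
- **Light seats, left to right:** (.540,.061), (.547,.001), (.553,-.058), (.560,-.1175).

First I'll turn the tool in place by +81.4° about world z, which is -13.6 units about tool y.

step_arm([
  [0, -1, 0, 0, 0, 0, 0.7],
  [0, -1, 0, 0, 0, 0, 0.7],
  [0, -1, 0, 0, 0, 0, 0.7],
  [0, -1, 0, 0, 0, 0, 0.7],
  [0, -1, 0, 0, 0, 0, 0.7],
  [0, -1, 0, 0, 0, 0, 0.7],
  [0, -1, 0, 0, 0, 0, 0.7],
  [0, -1, 0, 0, 0, 0, 0.7],
  [0, -1, 0, 0, 0, 0, 0.7],
  [0, -1, 0, 0, 0, 0, 0.7],
])

```text
time_s: 1.9
eef_pos: [0.1742, -0.548, 0.2313]
eef_rot: [-0.703, 0.703, -0.075, 0.075]
wrist_force: [-0.1, -0.8, 0.1]
opening: 0.698
```

step_arm([
  [0, -1, 0, 0, 0, 0, 0.7],
  [0, -1, 0, 0, 0, 0, 0.7],
  [0, -1, 0, 0, 0, 0, 0.7],
  [0, -0.6, 0, 0, 0, 0, 0.7],
  [0, 0, 0, 0, 0, 0, 0.7],
])

```text
time_s: 2.4
eef_pos: [0.1742, -0.548, 0.2313]
eef_rot: [0.705, -0.705, -0.057, 0.057]
wrist_force: [-0.1, 0.1, -0.3]
opening: 0.703
```

```bash
cat >> h.py <<'E'
from scipy.spatial.transform import Rotation as Ro
def go(x,y,z=None,yaw=None):
    o=ctrl.get_obs();q=o["eef_rot"];R=Ro.from_quat(q[[1,2,3,0]]).as_matrix();p=o["eef_pos"]
    yw=np.degrees(np.arctan2(R[1,0],R[0,0]))
    t=np.array([x,y,p[2] if z is None else z])
    print("t",round(o["time_s"],2),"pos",p.round(4),"yaw",yw.round(2),"tilt",R[2].round(4),"op",round(o["opening"],3),"F",o["wrist_force"].round(1))
    print("units tool xyz",(R.T@(t-p)/.03).round(2),"turn y",None if yaw is None else round(-(yaw-yw)/6,2))
E
python3 -c "
from h import *
go(.40,-.2,.2)
go(.501,.380,.12,9)"
```

```text
t 2.4 pos [ 0.1742 -0.548   0.2313] yaw 9.26 tilt [-0. -1.  0.] op 0.703 F [-0.1  0.1 -0.3]
units tool xyz [ 9.29  1.04 10.24] turn y None
t 2.4 pos [ 0.1742 -0.548   0.2313] yaw 9.26 tilt [-0. -1.  0.] op 0.703 F [-0.1  0.1 -0.3]
units tool xyz [15.73  3.71 28.78] turn y 0.04
```

step_arm([
  [0, 0, 0, 0.9, 0, 1, 0.7],
  [0, 0, 0, 0.9, 0, 1, 0.7],
  [0, 0, 0, 0.9, 0, 1, 0.7],
  [0, 0, 0, 0.9, 0, 1, 0.7],
  [0, 0, 0, 0.9, 0, 1, 0.7],
  [0, 0, 0, 0.9, 0, 1, 0.7],
  [0, 0, 0, 0.9, 0, 1, 0.7],
  [0, 0, 0, 0.9, 0, 1, 0.7],
  [0, 0, 0, 0.9, 0, 1, 0.7],
  [0, 0, 0, 0.9, 0, 1, 0.7],
])

```text
time_s: 3.4
eef_pos: [0.3933, -0.2071, 0.2316]
eef_rot: [-0.705, 0.705, 0.056, -0.056]
wrist_force: [0.7, -1.2, -0.4]
opening: 0.7
```

step_arm([
  [0, 0, 0, 0.35, 0, 1, 0.7],
  [0, 0, 0, 0.35, 0, 1, 0.7],
  [0, 0, 0, 0.35, 0, 1, 0.7],
  [0, 0, 0, 0.35, 0, 1, 0.7],
  [0, 0, 0, 0.35, 0, 1, 0.7],
  [0, 0, 0, 0.35, 0, 1, 0.7],
  [0, 0, 0, 0.35, 0, 1, 0.7],
  [0, 0, 0, 0.35, 0, 1, 0.7],
  [0, 0, 0, 0.35, 0, 1, 0.7],
  [0, 0, 0, 0.35, 0, 1, 0.7],
])

```text
time_s: 4.4
eef_pos: [0.4482, 0.1058, 0.2315]
eef_rot: [-0.705, 0.705, 0.056, -0.056]
wrist_force: [0.1, 1.0, -0.9]
opening: 0.7
```

step_arm([
  [0, 0, 0, 0.35, 0.2, 1, 0.7],
  [0, 0, 0, 0.35, 0.2, 1, 0.7],
  [0, 0, 0, 0.35, 0.2, 1, 0.7],
  [0, 0, 0, 0.35, 0.2, 1, 0.7],
  [0, 0, 0, 0.35, 0.2, 1, 0.7],
  [0, 0, 0, 0.35, 0.2, 1, 0.7],
  [0, 0, 0, 0.35, 0.2, 1, 0.7],
  [0, 0, 0, 0.35, 0.2, 1, 0.7],
  [0, 0, 0, 0, 0, 0, 0.7],
])

```text
time_s: 5.3
eef_pos: [0.4919, 0.3576, 0.1821]
eef_rot: [0.705, -0.705, -0.057, 0.058]
wrist_force: [-0.8, -0.4, -1.3]
opening: 0.7
```

```bash
python3 -c "
from h import *
go(.501,.380,.10,9)"
```

```text
t 5.3 pos [0.4919 0.3576 0.1821] yaw 9.3 tilt [-1.e-03 -1.e+00  7.e-04] op 0.7 F [-0.8 -0.4 -1.3]
units tool xyz [0.42 2.74 0.68] turn y 0.05
```

step_arm([
  [0, 0, 0, 0.2, 1, 0.35, 0.7],
  [0, 0, 0, 0.2, 1, 0.35, 0.7],
  [0, 0, 0, 0, 1, 0, 0.7],
  [0, 0, 0, 0, 1, 0, 0.7],
  [0, 0, 0, 0, 0, 0, 0.7],
])

```text
time_s: 5.8
eef_pos: [0.4976, 0.3751, 0.0587]
eef_rot: [-0.704, 0.706, 0.053, -0.059]
wrist_force: [-0.9, -0.8, 0.3]
opening: 0.701
```

```bash
cat >> h.py <<'E'
def shot(k,crop=(150,340,140,400),tc=(160,260,160,420)):
    a,_=ctrl.camera("scene");b,_=ctrl.camera("top")
    a=a[crop[0]:crop[1],crop[2]:crop[3]];b=b[tc[0]:tc[1],tc[2]:tc[3]]
    f=lambda i:cv2.resize(i,None,fx=2.6,fy=2.6,interpolation=2)
    c=min(a.shape[1],b.shape[1]);im=np.vstack([f(a[:,:c]),f(b[:,:c])]);
    im=cv2.resize(im,None,fx=min(1,599/im.shape[0]),fy=min(1,599/im.shape[0]));cv2.imwrite(f"pics/{k}.png",im)
E
python3 -c "
from h import *
go(.501,.380,.018,9)
shot('s1')"
```

```text
t 5.8 pos [0.4976 0.3751 0.0587] yaw 9.14 tilt [-0.0087 -1.     -0.0029] op 0.701 F [-0.9 -0.8  0.3]
units tool xyz [0.15 1.35 0.15] turn y 0.02
```

View pics/s1.png

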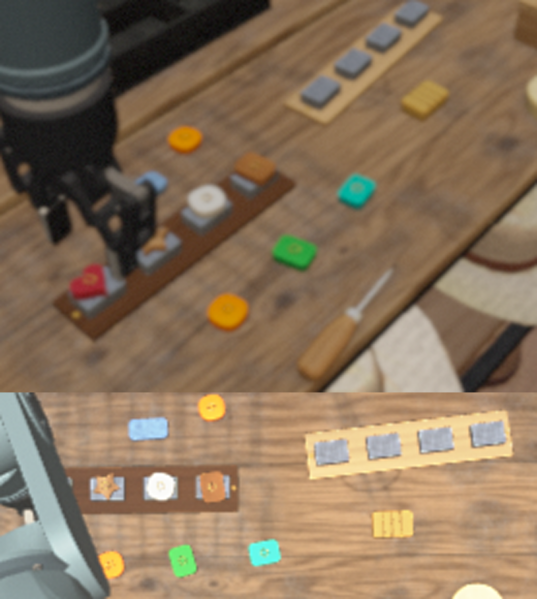

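The scene crop shows the fingers straddling the red heart at about (90,280); the top view is blocked by the arm. Next is the descent and grip.

step_arm([
  [0, 0, 0, 0.15, 0.35, 0.15, 0.7],
  [0, 0, 0, 0, 0.5, 0, 0.7],
  [0, 0, 0, 0, 0.3, 0, 0.7],
  [0, 0, 0, 0, 0, 0, 0.7],
  [0, 0, 0, 0, 0, 0, 0.7],
])

```text
time_s: 6.4
eef_pos: [0.5043, 0.3825, 0.0284]
eef_rot: [-0.705, 0.705, 0.057, -0.057]
wrist_force: [0.2, 0.1, 1.3]
opening: 0.704
```

```bash
python3 -c "
from h import *
go(.501,.380,.018,9)"
```

```text
t 6.4 pos [0.5043 0.3825 0.0284] yaw 9.24 tilt [-9.e-04 -1.e+00 -3.e-04] op 0.704 F [0.2 0.1 1.3]
units tool xyz [-0.12  0.35 -0.06] turn y 0.04
```

step_arm([
  [0, 0, 0, -0.1, 0.35, -0.1, 0.7],
  [0, 0, 0, 0, 0, 0, 0.7],
  [0, 0, 0, 0, 0, 0, 0.5],
  [0, 0, 0, 0, 0, 0, 0.4],
  [0, 0, 0, 0, 0, 0, 0],
  [0, 0, 0, 0, 0, 0, 0],
  [0, 0, 0, 0, 0, 0, 0],
  [0, 0, 0, 0, 0, 0, 0],
])

```text
time_s: 7.2
eef_pos: [0.5022, 0.3792, 0.019]
eef_rot: [0.705, -0.705, -0.057, 0.057]
wrist_force: [-3.0, -1.5, 5.5]
opening: 0.296
```

```bash
python3 -c "
from h import *
go(.501,.380,.018,9)"
```

```text
t 7.2 pos [0.5022 0.3792 0.019 ] yaw 9.22 tilt [-1.e-04 -1.e+00  1.e-04] op 0.296 F [-3.  -1.5  5.5]
units tool xyz [-0.03  0.03  0.03] turn y 0.04
```

step_arm([
  [0, 0, 0, 0, -0.3, 0, 0],
  [0, 0, 0, 0, -0.5, 0, 0],
  [0, 0, 0, 0, -0.7, 0, 0],
  [0, 0, 0, 0, 0, 0, 0],
])

```text
time_s: 7.6
eef_pos: [0.5048, 0.3806, 0.0678]
eef_rot: [0.706, -0.704, -0.059, 0.055]
wrist_force: [0.8, 0.3, 0.1]
opening: 0.293
```

```bash
python3 -c "
from h import *
go(.56,-.1175,.1,6.2)
shot('s2',crop=(200,340,140,260),tc=(160,260,160,280))"
```

```text
t 7.6 pos [0.5048 0.3806 0.0678] yaw 9.25 tilt [ 0.0069 -1.      0.0022] op 0.293 F [0.8 0.3 0.1]
units tool xyz [ -0.85  -1.11 -16.68] turn y 0.51
```

View pics/s2.png

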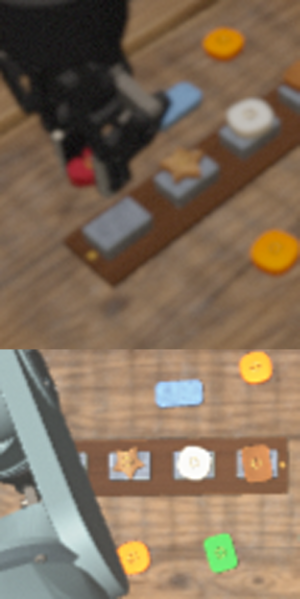

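The heart is off its seat and held level in the fingers at about (80,165) in the scene crop. Now I'll carry it to the right end.

step_arm([
  [0, 0.25, 0, 0, -0.8, 0, 0],
  [0, 0.25, 0, 0, -0.8, -0.6, 0],
  [0, 0, 0, 0, 0, -1, 0],
  [0, 0, 0, 0, 0, -1, 0],
  [0, 0, 0, 0, 0, -1, 0],
  [0, 0, 0, 0, 0, -1, 0],
  [0, 0, 0, 0, 0, -1, 0],
  [0, 0, 0, 0, 0, -1, 0],
  [0, 0, 0, 0, 0, -1, 0],
  [0, 0, 0, 0, 0, -1, 0],
])

```text
time_s: 8.7
eef_pos: [0.5299, 0.1216, 0.1104]
eef_rot: [0.706, -0.706, -0.038, 0.039]
wrist_force: [-0.2, -0.3, -0.3]
opening: 0.295
```

step_arm([
  [0, 0, 0, 0, 0, -1, 0],
  [0, 0, 0, 0, 0, -1, 0],
  [0, 0, 0, 0, 0, -1, 0],
  [0, 0, 0, 0, 0, -1, 0],
  [0, 0, 0, 0, 0, -1, 0],
  [0, 0, 0, 0, 0, -1, 0],
  [0, 0, 0, 0, 0, -1, 0],
  [0, 0, 0, 0, 0, -0.8, 0],
  [0, 0, 0, 0, 0, 0, 0],
  [0, 0, 0, 0, 0, 0, 0],
])

```text
time_s: 9.7
eef_pos: [0.5554, -0.1098, 0.1104]
eef_rot: [0.706, -0.706, -0.037, 0.039]
wrist_force: [0.3, 0.2, 0.2]
opening: 0.297
```

```bash
python3 -c "
from h import *
go(.56,-.1175,.021,6.2)"
```

```text
t 9.7 pos [ 0.5554 -0.1098  0.1104] yaw 6.16 tilt [-0.0015 -1.      0.0012] op 0.297 F [0.3 0.2 0.2]
units tool xyz [ 0.13  2.98 -0.28] turn y -0.01
```

step_arm([
  [0, 0, 0, 0.15, 0.8, -0.3, 0],
  [0, 0, 0, 0, 0.8, 0, 0],
  [0, 0, 0, 0, 0.4, 0, 0],
  [0, 0, 0, 0, 0, 0, 0],
  [0, 0, 0, 0, 0, 0, 0],
])

```text
time_s: 10.2
eef_pos: [0.5616, -0.1176, 0.0516]
eef_rot: [0.706, -0.706, -0.039, 0.039]
wrist_force: [0.9, -0.2, -0.6]
opening: 0.294
```

```bash
python3 -c "
from h import *
go(.56,-.1175,.02,6.2)
shot('s3',crop=(120,230,260,380),tc=(150,230,300,420))"
```

```text
t 10.2 pos [ 0.5616 -0.1176  0.0516] yaw 6.29 tilt [-2.e-04 -1.e+00  2.e-04] op 0.294 F [ 0.9 -0.2 -0.6]
units tool xyz [-0.05  1.05  0.01] turn y 0.01
```

View pics/s3.png

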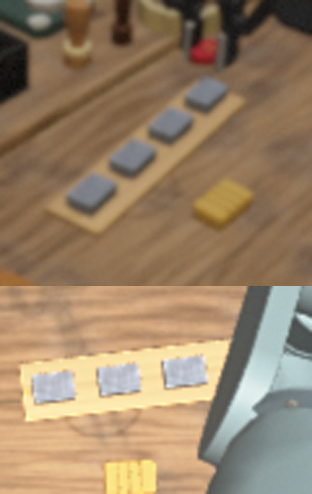

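The heart hangs above the right-end seat, at (205,45) in the scene crop. Lowering it and releasing.

step_arm([
  [0, 0, 0, -0.05, 0.6, 0, 0],
  [0, 0, 0, 0, 0.35, 0, 0],
  [0, 0, 0, 0, 0.1, 0, 0],
  [0, 0, 0, 0, 0, 0, 0],
  [0, 0, 0, 0, 0, 0, 0],
])

```text
time_s: 10.8
eef_pos: [0.5608, -0.1186, 0.0202]
eef_rot: [-0.706, 0.706, 0.039, -0.038]
wrist_force: [3.7, -0.4, -4.4]
opening: 0.297
```

step_arm([
  [0, 0, 0, 0, 0, 0, 0.4],
  [0, 0, 0, 0, 0, 0, 0.5],
  [0, 0, 0, 0, 0, 0, 0.6],
  [0, 0, 0, 0, 0, 0, 0.7],
  [0, 0, 0, 0, 0, 0, 0.7],
  [0, 0, 0, 0, -0.5, 0, 0.7],
  [0, 0, 0, 0, -1, 0, 0.7],
  [0, 0, 0, 0, -1, 0, 0.7],
  [0, 0, 0, 0, -0.5, 0, 0.7],
  [0, 0, 0, 0, 0, 0, 0.7],
])

```text
time_s: 11.8
eef_pos: [0.562, -0.1193, 0.1131]
eef_rot: [-0.705, 0.707, 0.04, -0.037]
wrist_force: [-0.0, 0.4, 0.1]
opening: 0.701
```

```bash
python3 -c "
from h import *
go(.502,.316,.11,6.5)
shot('s4',crop=(120,230,260,380),tc=(150,230,300,420))"
```

```text
t 11.8 pos [ 0.562  -0.1193  0.1131] yaw 6.24 tilt [ 0.0052 -1.     -0.003 ] op 0.701 F [-0.   0.4  0.1]
units tool xyz [-0.41  0.06 14.64] turn y -0.04
```

View pics/s4.png

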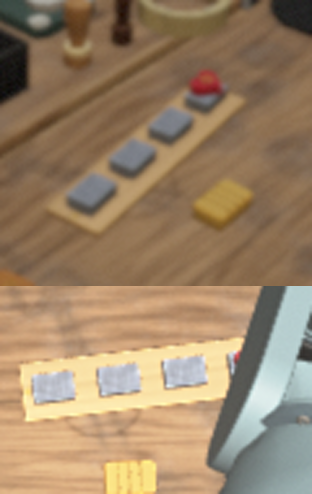

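The heart sits on the right-end seat, at (205,85) in the scene crop. Next I'll fetch the star.

step_arm([
  [0, 0, 0, -0.1, 0, 0.8, 0.7],
  [0, 0, 0, -0.1, 0, 1, 0.7],
  [0, 0, 0, -0.1, 0, 1, 0.7],
  [0, 0, 0, -0.1, 0, 1, 0.7],
  [0, 0, 0, 0, 0, 1, 0.7],
  [0, 0, 0, 0, 0, 1, 0.7],
  [0, 0, 0, 0, 0, 1, 0.7],
  [0, 0, 0, 0, 0, 1, 0.7],
  [0, 0, 0, 0, 0, 1, 0.7],
  [0, 0, 0, 0, 0, 1, 0.7],
])

```text
time_s: 12.9
eef_pos: [0.5144, 0.1735, 0.1077]
eef_rot: [-0.706, 0.706, 0.037, -0.04]
wrist_force: [0.5, -0.9, 0.4]
opening: 0.702
```

step_arm([
  [0, 0, 0, 0, 0, 1, 0.7],
  [0, 0, 0, 0, 0, 1, 0.7],
  [0, 0, 0, 0, 0, 1, 0.7],
  [0, 0, 0, 0, 0, 1, 0.7],
  [0, 0, 0, 0, 0, 0.8, 0.7],
  [0, 0, 0, 0, 0.5, 0, 0.7],
  [0, 0, 0, 0, 0.7, 0, 0.7],
  [0, 0, 0, 0, 0.5, 0, 0.7],
  [0, 0, 0, 0, 0, 0, 0.7],
  [0, 0, 0, 0, 0, 0, 0.7],
])

```text
time_s: 13.9
eef_pos: [0.5, 0.3148, 0.0578]
eef_rot: [-0.706, 0.706, 0.037, -0.039]
wrist_force: [0.4, 0.0, 0.2]
opening: 0.7
```

```bash
python3 -c "
from h import *
go(.502,.316,.019,6.5)
shot('s5',crop=(200,310,150,270),tc=(150,230,300,420))
from h import *
p,d=ctrl.camera('top')
P,u,v=cloud('top',d)
k=(P[:,0]>.5)&(P[:,0]<.6)&(P[:,1]>-.16)&(P[:,1]<.1)&(P[:,2]>.027)&(P[:,2]<.04)
Q=P[k];print(len(Q),Q.mean(0),Q.min(0),Q.max(0))"
```

```text
t 13.9 pos [0.5    0.3148 0.0578] yaw 6.19 tilt [-2.2e-03 -1.0e+00 -6.0e-04] op 0.7 F [0.4 0.  0.2]
units tool xyz [0.07 1.29 0.04] turn y -0.05
108 [ 0.56110758 -0.11171862  0.03120218] [ 0.5333038 -0.132505   0.027    ] [0.57361033 0.07337388 0.03664915]
```

View pics/s5.png

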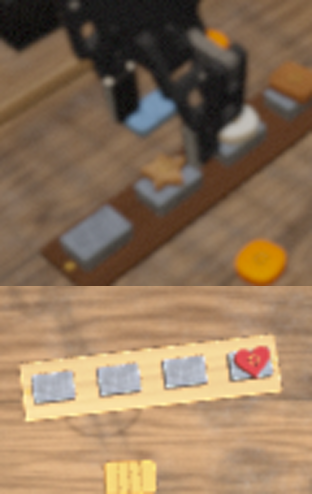

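The top view shows the heart well centred on the right seat, at (253,360). Descending on the star.

step_arm([
  [0, 0, 0, 0.05, 0.5, 0.05, 0.7],
  [0, 0, 0, 0, 0.5, 0, 0.7],
  [0, 0, 0, 0, 0.25, 0, 0.7],
  [0, 0, 0, 0, 0, 0, 0.7],
  [0, 0, 0, 0, 0, 0, 0.5],
  [0, 0, 0, 0, 0, 0, 0.4],
  [0, 0, 0, 0, 0, 0, 0],
  [0, 0, 0, 0, 0, 0, 0],
  [0, 0, 0, 0, 0, 0, 0],
  [0, 0, 0, 0, 0, 0, 0],
])

```text
time_s: 15.05
eef_pos: [0.5028, 0.3176, 0.0222]
eef_rot: [0.706, -0.706, -0.039, 0.038]
wrist_force: [2.1, 0.9, 5.1]
opening: 0.299
```

step_arm([
  [0, 0, 0, 0, -0.3, 0, 0],
  [0, 0, 0, 0, -0.5, 0, 0],
  [0, 0, 0, 0, -0.7, 0, 0],
  [0, 0, 0, 0, 0, 0, 0],
])

```text
time_s: 15.45
eef_pos: [0.5039, 0.3182, 0.07]
eef_rot: [0.707, -0.705, -0.04, 0.037]
wrist_force: [0.8, -0.1, 0.4]
opening: 0.299
```

```bash
python3 -c "
from h import *
go(.553,-.058,.1,6.2)
shot('s6',crop=(200,310,150,270),tc=(150,230,300,420))"
```

```text
t 15.45 pos [0.5039 0.3182 0.07  ] yaw 6.25 tilt [ 0.0053 -1.      0.0014] op 0.299 F [ 0.8 -0.1  0.4]
units tool xyz [  0.27  -1.02 -12.64] turn y 0.01
```

View pics/s6.png

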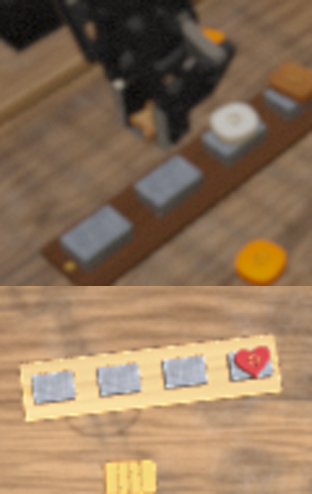

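The star is lifted and its seat is empty. Carrying it to the second seat from the right.

step_arm([
  [0, 0, 0, 0, -0.8, 0, 0],
  [0, 0, 0, 0, -0.4, -0.6, 0],
  [0, 0, 0, 0, 0, -1, 0],
  [0, 0, 0, 0, 0, -1, 0],
  [0, 0, 0, 0, 0, -1, 0],
  [0, 0, 0, 0, 0, -1, 0],
  [0, 0, 0, 0, 0, -1, 0],
  [0, 0, 0, 0, 0, -1, 0],
  [0, 0, 0, 0, 0, -1, 0],
  [0, 0, 0, 0, 0, -1, 0],
])

```text
time_s: 16.55
eef_pos: [0.5289, 0.0597, 0.1012]
eef_rot: [0.706, -0.706, -0.038, 0.039]
wrist_force: [0.5, -0.3, -0.1]
opening: 0.297
```

step_arm([
  [0, 0, 0, 0, 0, -1, 0],
  [0, 0, 0, 0, 0, -1, 0],
  [0, 0, 0, 0, 0, -1, 0],
  [0, 0, 0, 0, 0, -1, 0],
  [0, 0, 0, 0, 0.5, 0, 0],
  [0, 0, 0, 0, 0.7, 0, 0],
  [0, 0, 0, 0, 0.5, 0, 0],
  [0, 0, 0, 0, 0, 0, 0],
  [0, 0, 0, 0, 0, 0, 0],
  [0, 0, 0, 0, 0, 0, 0],
])

```text
time_s: 17.55
eef_pos: [0.5435, -0.0582, 0.052]
eef_rot: [-0.706, 0.706, 0.039, -0.038]
wrist_force: [0.3, 0.4, -0.9]
opening: 0.294
```

```bash
python3 -c "
from h import *
go(.553,-.058,.0225,6.2)
shot('s7',crop=(120,230,260,380),tc=(150,230,300,420))"
```

```text
t 17.55 pos [ 0.5435 -0.0582  0.052 ] yaw 6.27 tilt [ 1.e-03 -1.e+00 -4.e-04] op 0.294 F [ 0.3  0.4 -0.9]
units tool xyz [ 0.31  0.98 -0.03] turn y 0.01
```

View pics/s7.png

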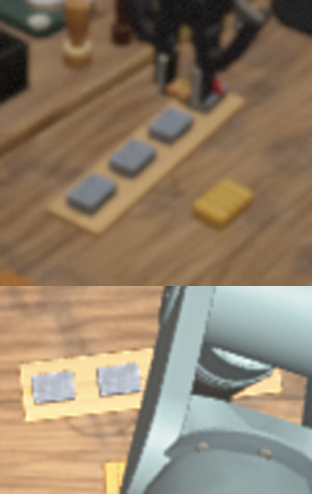

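step_arm([
  [0, 0, 0, 0.3, 0.1, 0, 0],
  [0, 0, 0, 0, 0.5, 0, 0],
  [0, 0, 0, 0, 0.3, 0, 0],
  [0, 0, 0, 0, 0.1, 0, 0],
  [0, 0, 0, 0, 0, 0, 0],
  [0, 0, 0, 0, 0, 0, 0],
])

```text
time_s: 18.25
eef_pos: [0.5517, -0.0573, 0.0221]
eef_rot: [0.706, -0.706, -0.038, 0.039]
wrist_force: [-6.7, 2.3, 17.1]
opening: 0.295
```

```bash
python3 -c "
from h import *
go(.553,-.058,.0225,6.2)"
```

```text
t 18.25 pos [ 0.5517 -0.0573  0.0221] yaw 6.25 tilt [-1.e-03 -1.e+00  5.e-04] op 0.295 F [-6.7  2.3 17.1]
units tool xyz [ 0.04 -0.01 -0.03] turn y 0.01
```

Contact at 17 N, so the star is down. Releasing.

step_arm([
  [0, 0, 0, 0, 0, 0, 0.4],
  [0, 0, 0, 0, 0, 0, 0.5],
  [0, 0, 0, 0, 0, 0, 0.6],
  [0, 0, 0, 0, 0, 0, 0.7],
  [0, 0, 0, 0, 0, 0, 0.7],
  [0, 0, 0, 0, -0.5, 0, 0.7],
  [0, 0, 0, 0, -1, 0, 0.7],
  [0, 0, 0, 0, -1, 0, 0.7],
  [0, 0, 0, 0, -0.4, 0, 0.7],
  [0, 0, 0, 0, 0, 0, 0.7],
])

```text
time_s: 19.25
eef_pos: [0.5536, -0.0581, 0.111]
eef_rot: [-0.705, 0.707, 0.04, -0.037]
wrist_force: [-0.4, -0.6, -0.1]
opening: 0.696
```

```bash
python3 -c "
from h import *
go(.5015,.254,.105,6.2)
shot('s8',crop=(120,230,260,380),tc=(150,230,300,420))"
```

```text
t 19.25 pos [ 0.5536 -0.0581  0.111 ] yaw 6.24 tilt [ 0.0048 -1.     -0.0022] op 0.696 F [-0.4 -0.6 -0.1]
units tool xyz [-0.6   0.18 10.53] turn y 0.01
```

View pics/s8.png

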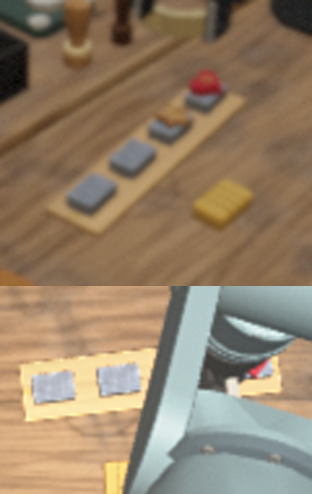

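The star sits on the second seat from the right, at (172,118) in the scene crop. On to the disc.

step_arm([
  [0, 0, 0, -0.1, 0, 0.7, 0.7],
  [0, 0, 0, -0.1, 0, 1, 0.7],
  [0, 0, 0, -0.1, 0, 1, 0.7],
  [0, 0, 0, -0.1, 0, 1, 0.7],
  [0, 0, 0, -0.1, 0, 1, 0.7],
  [0, 0, 0, 0, 0, 1, 0.7],
  [0, 0, 0, 0, 0, 1, 0.7],
  [0, 0, 0, 0, 0, 1, 0.7],
  [0, 0, 0, 0, 0, 1, 0.7],
  [0, 0, 0, 0, 0, 1, 0.7],
])

```text
time_s: 20.35
eef_pos: [0.5037, 0.231, 0.1062]
eef_rot: [-0.706, 0.706, 0.037, -0.04]
wrist_force: [-0.2, 0.5, -0.4]
opening: 0.7
```

step_arm([
  [0, 0, 0, 0, 0, 0.8, 0.7],
  [0, 0, 0, 0, 0.5, 0, 0.7],
  [0, 0, 0, 0, 0.7, 0, 0.7],
  [0, 0, 0, 0, 0.5, 0, 0.7],
  [0, 0, 0, 0, 0, 0, 0.7],
  [0, 0, 0, 0, 0, 0, 0.7],
])

```text
time_s: 20.95
eef_pos: [0.5022, 0.2532, 0.0563]
eef_rot: [-0.706, 0.706, 0.037, -0.039]
wrist_force: [0.8, 0.1, 0.5]
opening: 0.7
```

```bash
python3 -c "
from h import *
go(.5015,.254,.021,6.2)
shot('s9',crop=(200,310,150,270),tc=(150,230,300,420))"
```

```text
t 20.95 pos [0.5022 0.2532 0.0563] yaw 6.19 tilt [-2.2e-03 -1.0e+00 -4.0e-04] op 0.7 F [0.8 0.1 0.5]
units tool xyz [-0.02  1.18  0.03] turn y -0.0
```

View pics/s9.png

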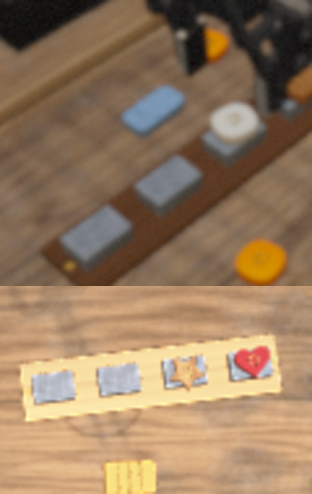

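The star and heart are centred in the top view, at (187,372) and (253,360). Descending on the disc.

step_arm([
  [0, 0, 0, 0, 0.5, 0, 0.7],
  [0, 0, 0, 0, 0.45, 0, 0.7],
  [0, 0, 0, 0, 0.25, 0, 0.7],
  [0, 0, 0, 0, 0, 0, 0.7],
  [0, 0, 0, 0, 0, 0, 0.5],
  [0, 0, 0, 0, 0, 0, 0.4],
  [0, 0, 0, 0, 0, 0, 0],
  [0, 0, 0, 0, 0, 0, 0],
  [0, 0, 0, 0, 0, 0, 0],
  [0, 0, 0, 0, 0, 0, 0],
])

```text
time_s: 22.05
eef_pos: [0.5034, 0.2542, 0.0221]
eef_rot: [0.706, -0.706, -0.039, 0.038]
wrist_force: [-0.9, -0.1, 5.4]
opening: 0.346
```

step_arm([
  [0, 0, 0, 0, -0.3, 0, 0],
  [0, 0, 0, 0, -0.5, 0, 0],
  [0, 0, 0, 0, -0.7, 0, 0],
  [0, 0, 0, 0, 0, 0, 0],
])

```text
time_s: 22.45
eef_pos: [0.5052, 0.2547, 0.0701]
eef_rot: [0.707, -0.706, -0.041, 0.036]
wrist_force: [0.1, -0.1, 0.4]
opening: 0.345
```

```bash
python3 -c "
from h import *
go(.547,.001,.1,6.2)
shot('s10',crop=(200,310,150,270),tc=(150,230,300,420))"
```

```text
t 22.45 pos [0.5052 0.2547 0.0701] yaw 6.24 tilt [ 6.1e-03 -1.0e+00  9.0e-04] op 0.345 F [ 0.1 -0.1  0.4]
units tool xyz [ 0.47 -1.   -8.56] turn y 0.01
```

View pics/s10.png

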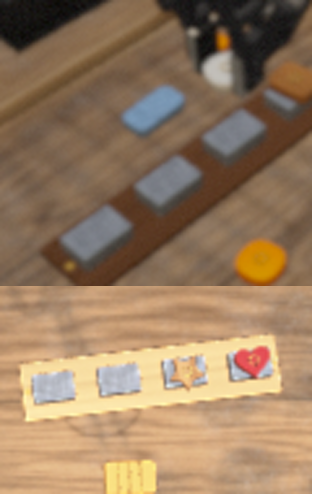

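The disc is held. Carrying it to the second seat from the left.

step_arm([
  [0, 0, 0, 0, -0.8, 0, 0],
  [0, 0, 0, 0.1, -0.4, -0.6, 0],
  [0, 0, 0, 0.1, 0, -1, 0],
  [0, 0, 0, 0.1, 0, -1, 0],
  [0, 0, 0, 0.1, 0, -1, 0],
  [0, 0, 0, 0.1, 0, -1, 0],
  [0, 0, 0, 0, 0, -1, 0],
  [0, 0, 0, 0, 0, -1, 0],
  [0, 0, 0, 0, 0, -1, 0],
  [0, 0, 0, 0, 0, -1, 0],
])

```text
time_s: 23.55
eef_pos: [0.5449, -0.0019, 0.1013]
eef_rot: [0.706, -0.706, -0.038, 0.039]
wrist_force: [-0.2, -0.1, -0.5]
opening: 0.342
```

step_arm([
  [0, 0, 0, 0, 0.5, 0, 0],
  [0, 0, 0, 0, 0.7, 0, 0],
  [0, 0, 0, 0, 0.5, 0, 0],
  [0, 0, 0, 0, 0, 0, 0],
  [0, 0, 0, 0, 0, 0, 0],
])

```text
time_s: 24.05
eef_pos: [0.5451, -0.0001, 0.0507]
eef_rot: [0.706, -0.706, -0.038, 0.039]
wrist_force: [0.4, 0.4, 0.3]
opening: 0.341
```

```bash
python3 -c "
from h import *
go(.547,.001,.0225,6.2)
shot('s11',crop=(120,230,260,380),tc=(150,230,300,420))"
```

```text
t 24.05 pos [ 5.451e-01 -1.000e-04  5.070e-02] yaw 6.28 tilt [-1.6e-03 -1.0e+00  6.0e-04] op 0.341 F [0.4 0.4 0.3]
units tool xyz [0.07 0.94 0.03] turn y 0.01
```

View pics/s11.png

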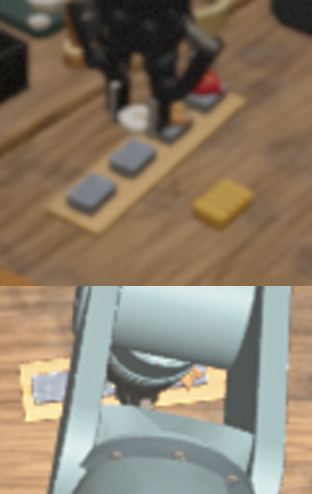

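step_arm([
  [0, 0, 0, 0.05, 0.4, 0, 0],
  [0, 0, 0, 0, 0.35, 0, 0],
  [0, 0, 0, 0, 0.2, 0, 0],
  [0, 0, 0, 0, 0, 0, 0],
  [0, 0, 0, 0, 0, 0, 0],
])

```text
time_s: 24.65
eef_pos: [0.5469, -0.0006, 0.0223]
eef_rot: [0.706, -0.706, -0.038, 0.039]
wrist_force: [0.2, -1.1, 0.1]
opening: 0.339
```

step_arm([
  [0, 0, 0, 0, 0, 0, 0.4],
  [0, 0, 0, 0, 0, 0, 0.5],
  [0, 0, 0, 0, 0, 0, 0.6],
  [0, 0, 0, 0, 0, 0, 0.7],
  [0, 0, 0, 0, 0, 0, 0.7],
  [0, 0, 0, 0, -0.5, 0, 0.7],
  [0, 0, 0, 0, -1, 0, 0.7],
  [0, 0, 0, 0, -1, 0, 0.7],
  [0, 0, 0, 0, -0.4, 0, 0.7],
  [0, 0, 0, 0, 0, 0, 0.7],
])

```text
time_s: 25.65
eef_pos: [0.549, -0.001, 0.1125]
eef_rot: [-0.706, 0.707, 0.04, -0.037]
wrist_force: [0.8, 0.0, 0.1]
opening: 0.702
```

```bash
python3 -c "
from h import *
go(.5,.196,.105,6.2)
shot('s12',crop=(120,230,260,380),tc=(150,230,300,420))"
```

```text
t 25.65 pos [ 0.549  -0.001   0.1125] yaw 6.24 tilt [ 0.005  -1.     -0.0017] op 0.702 F [0.8 0.  0.1]
units tool xyz [-0.91  0.23  6.71] turn y 0.01
```

View pics/s12.png

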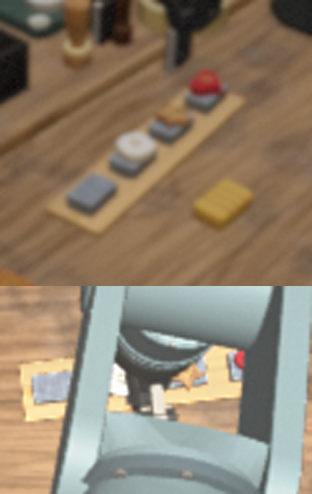

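The disc sits on its seat, at (135,145) in the scene crop. Now the tag.

step_arm([
  [0, 0, 0, -0.2, 0, 0.7, 0.7],
  [0, 0, 0, -0.2, 0, 1, 0.7],
  [0, 0, 0, -0.2, 0, 1, 0.7],
  [0, 0, 0, -0.2, 0, 1, 0.7],
  [0, 0, 0, -0.1, 0, 1, 0.7],
  [0, 0, 0, 0, 0, 1, 0.7],
  [0, 0, 0, 0, 0, 1, 0.7],
  [0, 0, 0, 0, 0, 0, 0.7],
])

```text
time_s: 26.55
eef_pos: [0.4964, 0.1988, 0.1078]
eef_rot: [0.706, -0.706, -0.038, 0.041]
wrist_force: [0.0, 0.6, 0.4]
opening: 0.702
```

step_arm([
  [0, 0, 0, 0, 0.5, 0, 0.7],
  [0, 0, 0, 0, 0.7, 0, 0.7],
  [0, 0, 0, 0, 0.5, 0, 0.7],
  [0, 0, 0, 0, 0, 0, 0.7],
  [0, 0, 0, 0, 0, 0, 0.7],
])

```text
time_s: 27.05
eef_pos: [0.4978, 0.1955, 0.0579]
eef_rot: [-0.706, 0.706, 0.037, -0.039]
wrist_force: [0.4, -0.3, 0.1]
opening: 0.7
```

```bash
python3 -c "
from h import *
go(.5,.196,.021,6.2)
shot('s13',crop=(180,290,180,300),tc=(150,230,300,420))"
```

```text
t 27.05 pos [0.4978 0.1955 0.0579] yaw 6.21 tilt [-2.4e-03 -1.0e+00 -2.0e-04] op 0.7 F [ 0.4 -0.3  0.1]
units tool xyz [0.08 1.23 0.01] turn y 0.0
```

View pics/s13.png

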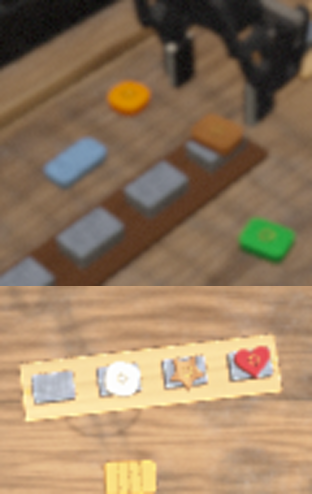

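The disc, star and heart are centred in the top view, and the fingers straddle the tag.

step_arm([
  [0, 0, 0, 0.05, 0.5, 0, 0.7],
  [0, 0, 0, 0, 0.45, 0, 0.7],
  [0, 0, 0, 0, 0.3, 0, 0.7],
  [0, 0, 0, 0, 0, 0, 0.7],
  [0, 0, 0, 0, 0, 0, 0.5],
  [0, 0, 0, 0, 0, 0, 0.4],
  [0, 0, 0, 0, 0, 0, 0],
  [0, 0, 0, 0, 0, 0, 0],
  [0, 0, 0, 0, 0, 0, 0],
  [0, 0, 0, 0, 0, 0, 0],
])

```text
time_s: 28.15
eef_pos: [0.5006, 0.1965, 0.022]
eef_rot: [0.706, -0.706, -0.039, 0.038]
wrist_force: [-0.5, 0.5, 4.8]
opening: 0.377
```

step_arm([
  [0, 0, 0, 0, -0.3, 0, 0],
  [0, 0, 0, 0, -0.5, 0, 0],
  [0, 0, 0, 0, -0.7, 0, 0],
  [0, 0, 0, 0, 0, 0, 0],
])

```text
time_s: 28.55
eef_pos: [0.5024, 0.1968, 0.0699]
eef_rot: [0.706, -0.706, -0.041, 0.036]
wrist_force: [-0.1, 0.7, 0.6]
opening: 0.38
```

```bash
python3 -c "
from h import *
go(.540,.061,.1,6.2)
shot('s14',crop=(180,290,180,300),tc=(150,230,300,420))"
```

```text
t 28.55 pos [0.5024 0.1968 0.0699] yaw 6.25 tilt [ 5.9e-03 -1.0e+00  3.0e-04] op 0.38 F [-0.1  0.7  0.6]
units tool xyz [ 0.76 -1.   -4.64] turn y 0.01
```

View pics/s14.png

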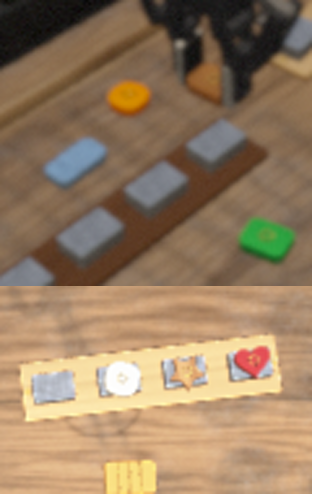

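The tag is lifted. Carrying it to the left end.

step_arm([
  [0, 0, 0, 0, -0.8, 0, 0],
  [0, 0, 0, 0.2, -0.4, -0.6, 0],
  [0, 0, 0, 0.2, 0, -1, 0],
  [0, 0, 0, 0.2, 0, -1, 0],
  [0, 0, 0, 0.2, 0, -1, 0],
  [0, 0, 0, 0, 0, -1, 0],
  [0, 0, 0, 0, 0, 0, 0],
])

```text
time_s: 29.35
eef_pos: [0.5389, 0.0587, 0.1015]
eef_rot: [-0.706, 0.706, 0.037, -0.038]
wrist_force: [-0.3, -0.1, -0.2]
opening: 0.377
```

step_arm([
  [0, 0, 0, 0, 0.5, 0, 0],
  [0, 0, 0, 0, 0.7, 0, 0],
  [0, 0, 0, 0, 0.5, 0, 0],
  [0, 0, 0, 0, 0, 0, 0],
  [0, 0, 0, 0, 0, 0, 0],
])

```text
time_s: 29.85
eef_pos: [0.5382, 0.0625, 0.0505]
eef_rot: [0.706, -0.706, -0.038, 0.039]
wrist_force: [0.1, 0.2, -0.3]
opening: 0.377
```

```bash
python3 -c "
from h import *
go(.540,.061,.0225,6.2)
shot('s15',crop=(120,230,260,380),tc=(150,230,300,420))"
```

```text
t 29.85 pos [0.5382 0.0625 0.0505] yaw 6.29 tilt [-1.7e-03 -1.0e+00  5.0e-04] op 0.377 F [ 0.1  0.2 -0.3]
units tool xyz [ 0.06  0.93 -0.06] turn y 0.01
```

View pics/s15.png

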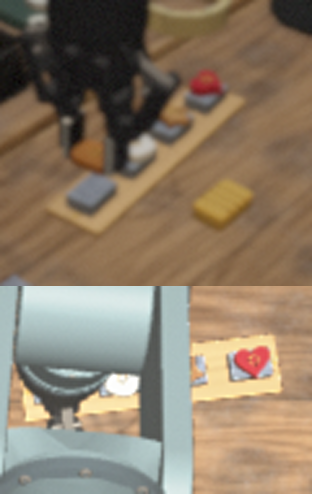

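step_arm([
  [0, 0, 0, 0.05, 0.4, -0.05, 0],
  [0, 0, 0, 0, 0.35, 0, 0],
  [0, 0, 0, 0, 0.2, 0, 0],
  [0, 0, 0, 0, 0, 0, 0],
  [0, 0, 0, 0, 0, 0, 0],
])

```text
time_s: 30.45
eef_pos: [0.5402, 0.0604, 0.0223]
eef_rot: [0.706, -0.706, -0.038, 0.039]
wrist_force: [-0.3, 0.3, -0.2]
opening: 0.377
```

step_arm([
  [0, 0, 0, 0, 0, 0, 0.4],
  [0, 0, 0, 0, 0, 0, 0.5],
  [0, 0, 0, 0, 0, 0, 0.6],
  [0, 0, 0, 0, 0, 0, 0.7],
  [0, 0, 0, 0, 0, 0, 0.7],
  [0, 0, 0, 0, -0.5, 0, 0.7],
  [0, 0, 0, 0, -1, 0, 0.7],
  [0, 0, 0, 0, -1, 0, 0.7],
  [0, 0, 0, 0, -1, 0, 0.7],
  [0, 0, 0, 0, -1, 0, 0.7],
])

```text
time_s: 31.45
eef_pos: [0.5405, 0.0605, 0.1603]
eef_rot: [-0.706, 0.706, 0.039, -0.038]
wrist_force: [0.4, -0.3, -0.7]
opening: 0.7
```

step_arm([
  [0, 0, 0, 0, 0, 1, 0.7],
  [0, 0, 0, 0, 0, 1, 0.7],
  [0, 0, 0, 0, 0, 1, 0.7],
  [0, 0, 0, 0, 0, 1, 0.7],
  [0, 0, 0, 0, 0, 1, 0.7],
  [0, 0, 0, 0, 0, 1, 0.7],
  [0, 0, 0, 0, 0, 0, 0.7],
  [0, 0, 0, 0, 0, 0, 0.7],
  [0, 0, 0, 0, 0, 0, 0.7],
])

```text
time_s: 32.35
eef_pos: [0.5211, 0.2387, 0.1583]
eef_rot: [-0.706, 0.706, 0.038, -0.038]
wrist_force: [0.6, -0.5, -0.4]
opening: 0.702
```

```bash
python3 -c "
from h import *
np.set_printoptions(precision=4,suppress=True)
go(.5,.2)
shot('s16',crop=(120,230,260,380),tc=(150,230,300,420))
S=dict(tag=(.540,.061),disc=(.547,.001),star=(.553,-.058),heart=(.56,-.1175))
c,s=np.cos(np.radians(6.2)),np.sin(np.radians(6.2))
for n in('top','scene'):
    p,d=ctrl.camera(n);P,u,v=cloud(n,d)
    for k,(x,y) in S.items():
        Q=P[(np.hypot(P[:,0]-x,P[:,1]-y)<.028)&(P[:,2]>.0275)&(P[:,2]<.045)]
        L=(Q[:,:2]-[x,y])@np.array([[c,-s],[s,c]])*1000
        A=np.c_[Q[:,:2]-Q[:,:2].mean(0),np.ones(len(Q))];k2=Q[:,2]>.029
        f=np.linalg.lstsq(A[k2],Q[k2,2],rcond=None)[0]
        print(n,k,len(Q),'local mid mm',((L.min(0)+L.max(0))/2).round(1),'mean',L.mean(0).round(1),'ext',np.ptp(L,0).round(1),'z',np.median(Q[:,2]).round(4),'slope',f[:2].round(3))
"
```

```text
t 32.35 pos [0.5211 0.2387 0.1583] yaw 6.21 tilt [ 0.0004 -1.     -0.0003] op 0.702 F [ 0.6 -0.5 -0.4]
units tool xyz [-0.84  0.   -1.21] turn y None
top tag 146 local mid mm [-0.3 -0.4] mean [-1.  -0.4] ext [34.1 25.8] z 0.0313 slope [0.003 0.02 ]
top disc 137 local mid mm [-1.6 -1. ] mean [-1.7 -1.1] ext [30.9 31.1] z 0.0307 slope [-0.009  0.012]
top star 74 local mid mm [-2.1  0.8] mean [-1.4  0.3] ext [25.7 25.9] z 0.0315 slope [-0.028  0.024]
top heart 104 local mid mm [-0.1 -0.7] mean [ 1.8 -0.4] ext [26.4 30.6] z 0.0311 slope [-0.017 -0.033]
scene tag 155 local mid mm [-2.  -1.1] mean [-3.1  0.3] ext [34.2 26.5] z 0.0328 slope [ 0.023 -0.03 ]
scene disc 120 local mid mm [-2.8 -1.7] mean [-3.6 -0. ] ext [30.1 30.9] z 0.033 slope [ 0.023 -0.033]
scene star 78 local mid mm [-3.3 -1. ] mean [-3.3  1. ] ext [27.4 29.6] z 0.0325 slope [ 0.077 -0.048]
scene heart 83 local mid mm [-0.6 -2.4] mean [-0.4  0.2] ext [28.4 32.5] z 0.0326 slope [ 0.003 -0.052]
```

View pics/s16.png

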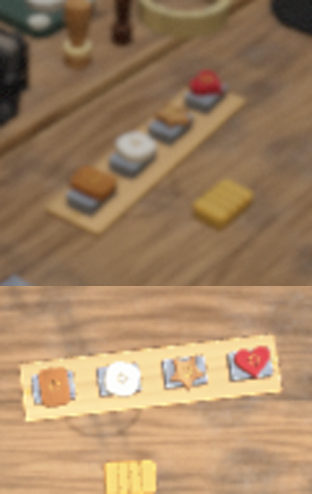

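All four charms are flat, face up and within about 3.5 mm of their seat centres, with tops at z≈0.031–0.033. The arm is clear of everything, so I'm handing in.

```bash
python3 -c "
from bench import ctrl
print(ctrl.hand_in())"
```

```text
the job is handed in; nothing more can be done
None
```

All four charms are on the light rack in reverse order and the job is handed in at about 32.6 s; no verdict was reported. From left to right as the robot sees them, they are tag, disc, star and heart. On the dark rack they were heart, star, disc and tag.

**Position:** In the final look from both cameras, every charm's centre was within about 3.5 mm of its seat's centre, along and across the row. The limit is 10 mm.

**Height and tilt:** Charm tops measured 31–33 mm above the worktop, which matches a 10 mm charm lying on a 22 mm seat. The fitted tilts were under 0.1 rad. The largest was the star's, about 0.09 rad from the scene camera but only about 0.04 rad from the top camera. I put that down to depth noise on few points.

**Camera disagreement:** The two cameras differed by about 1–2 mm throughout, which is what the stated calibration allows.

**Forces and clearance:** The highest wrist force I read was about 18 N, when the star touched down. The arm was well clear of everything at hand-in. No check failed.

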